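# Take up the slack in an egg clamp with spacers and a hand-held wedge

### The job

Clamp the wooden egg for decorating: stand as many loose spacer blocks on the clamp's bed, between the sliding jaw and the stop, as the gap takes (one or two, depending on which hole the stop is in), then push the wedge down, thin end first, into the gap that is left beside the stop until you feel it go tight and the jaw presses on the egg. Finish still gripping or pressing the wedge so that it stays tight; do not let go. Leave the other things on the table alone.

Things in the scene. Friction and masses are not known exactly. Their poses are not given: they have to be found in the camera images.
- clamp: Plywood egg clamp, fixed; origin on the table. Board 100 (own x) by 245 mm (y -162.5 to 82.5), 16 mm thick; its top is the bed. In a row along own y at x = 0: fixed end plate (cork face at y -126 mm), egg, sliding jaw, gap open above and at both x sides, stop. Plate, jaw and stop are 60 mm wide (x) and rise 56 mm above the bed.
- jaw_face (a point): Middle of the top edge of the jaw's face towards the gap, 56 mm above the bed. The jaw is a 20 mm thick upright plate sliding along the clamp's y (0.5 N, no spring). It starts off the egg, too far towards the stop. With the egg tight against the end plate this point is at y about -40 mm in the clamp's frame.
- jaw (a joint): Slide of the sliding jaw, in m: 0 to 0.016, growing away from the egg. About 0.001 to 0.002 when the egg is tight between jaw and end plate.
- stop: Plywood block 60 (x) by 24 (y) by 56 mm high, fixed on the bed in one of two dowel holes; origin at the centre of its underside, axes as the clamp's. Its y in the clamp's frame is about 21 mm (room for one spacer and the wedge) or about 49 mm (two spacers and the wedge), give or take 2 mm. The empty hole shows as a dark spot.
- stop_face (a point): Centre of the top edge of the stop's face towards the gap, 56 mm above the bed. With the egg tight and the right number of spacers, 19 to 24 mm remain between the last spacer and this face for the wedge.
- egg: Plain wooden egg, 62 mm long along the clamp's own y, 45 mm thick, lying loose on two steel rods in the clamp; origin at its middle, 46 mm above the table.
- wedge: Wooden wedge, 90 mm high, standing on its thin end, 55 g; 36 mm wide along own x (grip here, upper half), along own y 15 mm thick at the bottom, 33 at the top, sides alike. Origin under its centre. In the gap own y lies along the clamp's y; it jams on the top edges of spacer and stop with its underside 10 to 38 mm above the bed; with a spacer too few it drops to the bed.
- dye_jar: Amber glass jar with a steel cap, 60 mm across, 75 mm high; a bystander, leave it alone. Origin at its underside.
- candle: White candle stub on a dish 68 mm across, 55 mm high; a bystander, leave it alone. Origin at its underside.
- stylus: Wax stylus lying flat, 120 mm long, 10 mm thick; a bystander, leave it alone. Origin at its underside.
- egg_ring: Small wooden ring, 42 mm across, 18 mm high; a bystander, leave it alone. Origin at its underside.
- water_cup: White ceramic cup, 68 mm across, 70 mm high; a bystander, leave it alone. Origin at its underside.
- varnish_tin: Steel tin, 54 mm across, 60 mm high; a bystander, leave it alone. Origin at its underside.
- spacer0: Loose spacer block of plain wood (three alike), standing upright: 40 mm along own x (grip here), 28 mm thick along own y, 56 mm high, 45 g; origin at the centre of its underside. In the gap it stands upright on the bed with its 28 mm thickness along the clamp's own y.
- spacer1: Loose spacer block of plain wood (three alike), standing upright: 40 mm along own x (grip here), 28 mm thick along own y, 56 mm high, 45 g; origin at the centre of its underside. In the gap it stands upright on the bed with its 28 mm thickness along the clamp's own y.
- spacer2: Loose spacer block of plain wood (three alike), standing upright: 40 mm along own x (grip here), 28 mm thick along own y, 56 mm high, 45 g; origin at the centre of its underside. In the gap it stands upright on the bed with its 28 mm thickness along the clamp's own y.
Things that resemble listed ones, but are neither listed nor needed, are in the scene too. Leave any green or turquoise look-alike of the spacer1 alone.

How it is judged:
By the outcome, as a careful person would: the job done as asked, in the order asked, and still so for the second after the job is handed in, while the arm keeps its last pose, push and grip.
It also fails if it takes over 67 s, if anything falls off the work surface, if the arm or the gripper's body presses on something with over 40 N, if the wrist force passes 120 N, or if a joint passes its speed limit or range.

### The arm

A 7-joint arm with a two-finger parallel gripper is mounted at the origin on the work surface. World frame = base frame: x ahead of the robot, y to its left, z up, the work surface at z = 0. Lengths are in mm, angles in rad, forces in N, time in s.
With the tool pointing down it reaches from about 425 to 950 mm from the base axis. Payload 4.7 kg.
Tool frame: the origin (TCP) lies on the centre line of the jaws, within the pads' length; the fingertips stand 19 mm ahead of it and the grasp point (between the pads) is the TCP (r.finger_overhang is the distance from the TCP to the fingertips, in mm); z points along the fingers, y is the line along which they close (so a half turn about z gives the same grasp; the last joint's range is limited). The gripper opens to 87 mm and grips with 3 to 60 N. Pads are 19 mm wide; open, the fingers measure 117 mm over their backs; the gripper's body (75 mm by 190 mm) begins 51 mm behind the grasp point.
Start: joints at [1.303, 0.469, -0.049, 1.532, 0.024, 1.141, -0.082], TCP at [159.708, -655.851, 241.573] pointing down, gripper open.
Joint ranges: [-2.59, 2.59], [-0.33, 1.99], [-1.39, 1.29], [0.1, 2.45], [-1.04, 4.18], [0.21, 1.99], [-2.66, 2.66]. Speed limits (rad/s): [2.57, 2.57, 3.14, 3.14, 3.14, 3.14, 3.14].

### API

Orientations are given as a 3x3 rotation matrix whose columns are the frame's x, y, z axes.
In Python, from bench import telemetry, viewer, workorder, r gives the robot as it stands.
- The arm moves only by the shell command python3 -m inch 'ROWS' [FORCE]. ROWS is a JSON object of lists of equal length, an entry for each row: "hand": the gripper's target within -1 to 1 (shut at 1, half-way at 0, fully open at -1); "delta_pos": the shift along the tool's x, y, z in cm, a list of three; "turn": the turn about the tool's z in rad. A call has 1 to 20 rows; each row is the pose to reach, as a shift and turn from the pose commanded when the call began, along the tool's axes at that moment; what a row does not reach only later rows make up. A row lasts 1/10 s, in which the tool goes at most 50 mm and 8.59 degrees, less where a joint would pass 70% of its speed; a pose out of reach is approached as far as the arm can. A call with a gripper value outside its range is refused whole. The fingers move at their own pace and stop on an object; FORCE is the grip in N (left out, the last holds). Time passes only in rows, so rows that repeat a pose let the fingers close. It gives the time, the measured TCP pose, the force, the opening and the grip force at its end, in the units of the state.
- telemetry.observe(): the state, without advancing time (a new reading comes with each control period).
- viewer.camera(name): name is "scene" or "top" or "wrist"; returns a dict with "pixels" (384x512x3 uint8, red, green, blue), "mtx" (3x3 intrinsics, pixels), "rvec" (rotation vector, rad) and "tvec" (3), from world to camera coordinates, as OpenCV has them; the wrist camera has in their place "T_tool_cam" (4x4, takes a point from camera to tool coordinates, whose origin is the TCP and whose axes are the flange's). Camera axes: x right, y down, z forward; pixel columns grow to the right and rows downward; lengths in mm; the calibration is good to about 2 mm. The wrist camera is an equidistant fisheye: a pixel r from the principal point sees the ray r / f radians off the axis. A picture is of the moment at which its call begins: read the wrist's pose just before it. There is no depth.
- workorder.job_done(): hands the job in; it is judged then, once.
Trained networks look in a picture, given as the dict that the camera call returned (one of the last four; its "shot" number tells which), for a name from the list of things; names that differ only in an ending like _2 or _b are one class to them, and where a whole thing is asked for, a point or a joint stands for the part that bears it (a point fixed in the world has none). Each returns a list of dicts, best first, with "score" (0 to 1); they miss things now and then, are a little off and sometimes report something else, mostly with a low value. They report only what shows in the picture. A call takes as long as a camera call. They do not tell look-alikes from the thing itself.
- viewer.search_frame(picture, name): "location" ([x, y, z] in mm, in the coordinates of the camera as it stood for that picture, good to about 4 mm: the middle of the surface that is visible of it).
- viewer.trace(picture, name): "mask" (384x512 bool, what is visible of it).
The state is a dict: "t": time; "joint_pos": joint angles; "dq": joint speeds; "tau": joint torques, N m; "ee_pos": TCP position; "orientation": TCP orientation; "contact_force": force on the tool from outside, world axes, zero at the start; "ft_torque": the same for the moment, N m; "finger_gap": opening from 0.0 (shut) to 1.0 (fully open); "grip_force": force on a finger pad.
Only numpy, scipy, OpenCV 4.12 (cv2) and the standard library are available. Lean on these libraries where they do the work, as an engineer would, in place of code of your own. Each camera call takes 0.05 s, during which the arm holds its last target. There are 200 camera calls.

## Working session

There is one attempt and no reset: what is moved stays moved. The work goes in short steps, Python scripts to look and compute and a shell command to move; the robot and the scene stay as the last step left them, time stands still between calls to the robot, and variables do not carry over. Pictures are saved under pics/ and viewed, at most 10 in all, crops included, and the job is handed in when it is done.

```bash
ls; mkdir -p pics; cat > h.py <<'E'
import numpy as np, cv2
from bench import telemetry, viewer, workorder, r
def cam(p):
    R=cv2.Rodrigues(np.array(p["rvec"],float))[0]; return R,np.array(p["tvec"],float).ravel(),np.array(p["mtx"],float)
def toworld(p,X):
    R,t,K=cam(p); return R.T@(np.array(X)-t)
def ray(p,uv,z):
    R,t,K=cam(p); d=R.T@np.linalg.solve(K,[uv[0],uv[1],1]); c=-R.T@t
    return c+d*(z-c[2])/d[2]
def proj(p,X):
    R,t,K=cam(p); x=K@(R@np.array(X)+t); return x[:2]/x[2]
def save(p,n): cv2.imwrite(f"pics/{n}.png",cv2.cvtColor(p["pixels"],cv2.COLOR_RGB2BGR))
E
python3 - <<'E'
from h import *
s=telemetry.observe(); print(s["t"],s["ee_pos"],s["orientation"],s["finger_gap"])
for n in ["top","scene"]:
    p=viewer.camera(n); save(p,n+"0")
    for k in ["clamp","stop","jaw","egg","wedge","spacer0"]:
        print(n,k,[(round(d["score"],2),toworld(p,d["location"]).round(0).tolist()) for d in viewer.search_frame(p,k)][:6])
E
```

```text
pics
0.0 [ 159.53803957 -655.28993489  240.47175235] [[ 9.71618158e-01  2.36554130e-01 -5.46077319e-04]
 [ 2.36554748e-01 -9.71616274e-01  1.91513720e-03]
 [-7.75439958e-05 -1.98995926e-03 -9.99998017e-01]] 1.0024466171658533
top clamp [(0.55, [609.0, -49.0, 17.0])]
top stop [(0.73, [596.0, 41.0, 71.0])]
top jaw [(0.74, [614.0, -55.0, 72.0]), (0.18, [610.0, -50.0, 17.0])]
top egg [(0.73, [625.0, -97.0, 65.0])]
top wedge [(0.65, [457.0, 108.0, 90.0]), (0.19, [451.0, -63.0, 53.0])]
top spacer0 [(0.71, [445.0, -211.0, 57.0]), (0.7, [454.0, -65.0, 53.0]), (0.68, [337.0, -152.0, 58.0]), (0.45, [501.0, 277.0, 59.0])]
scene clamp [(0.9, [642.0, -62.0, 14.0])]
scene stop [(0.98, [607.0, 33.0, 70.0]), (0.19, [461.0, -220.0, 54.0])]
scene jaw [(0.64, [630.0, -58.0, 64.0]), (0.54, [459.0, -217.0, 54.0])]
scene egg [(0.92, [640.0, -106.0, 60.0]), (0.61, [463.0, -217.0, 55.0])]
scene wedge [(0.84, [474.0, 104.0, 76.0])]
scene spacer0 [(0.79, [460.0, -218.0, 56.0]), (0.77, [436.0, -141.0, 54.0]), (0.72, [467.0, -66.0, 48.0]), (0.61, [516.0, 271.0, 51.0]), (0.53, [347.0, -150.0, 49.0])]
```

```bash
python3 -c "
import cv2
a=cv2.imread('pics/top0.png');cv2.imwrite('pics/top0b.png',cv2.resize(a,(800,600),interpolation=cv2.INTER_CUBIC))"
```

```text
(no output)
```

View pics/top0b.png

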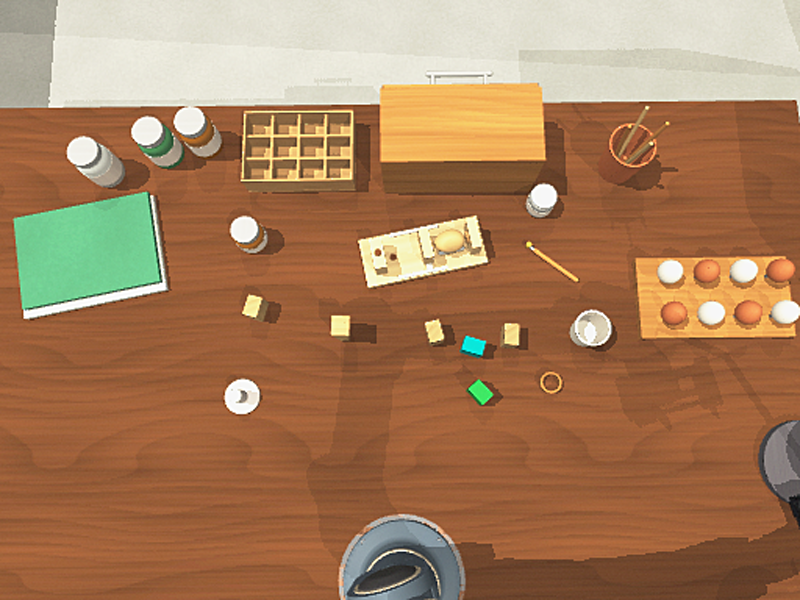

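View pics/scene0.png

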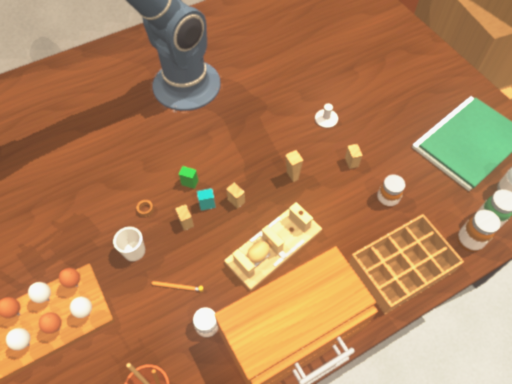

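The top view (800x600) shows the clamp at (424,250), with the stop at (379,258) in the far hole. The empty hole is at (393,257), so two spacers go in. The wooden spacers are at (254,307), (434,332) and (511,334), and the wedge is at (341,326). The cyan and green decoys are at (474,347) and (480,392). The scene view agrees. Next I move to a wrist look over the work area.

```bash
python3 -m inch '{"hand":[-1,-1,-1,-1,-1,-1,-1,-1,-1,-1,-1,-1,-1,-1,-1,-1,-1,-1],"delta_pos":[[50,-49,0],[50,-49,0],[50,-49,0],[50,-49,0],[50,-49,0],[50,-49,0],[50,-49,0],[50,-49,0],[50,-49,0],[50,-49,0],[50,-49,0],[50,-49,0],[50,-49,0],[50,-49,0],[50,-49,0],[50,-49,0],[50,-49,0],[50,-49,0]],"turn":[-1.57,-1.57,-1.57,-1.57,-1.57,-1.57,-1.57,-1.57,-1.57,-1.57,-1.57,-1.57,-1.57,-1.57,-1.57,-1.57,-1.57,-1.57]}'
cat >> h.py <<'E'
def wcam(p,s):
    T=np.array(p["T_tool_cam"]); R=np.array(s["orientation"]); e=np.array(s["ee_pos"])
    return R@T[:3,:3], R@T[:3,3]+e
def wrayz(p,s,uv,z):
    "world points of fisheye pixels (N,2) at height z"
    K=np.array(p["mtx"],float); uv=np.atleast_2d(uv).astype(float)
    a=(uv-K[:2,2])/[K[0,0],K[1,1]]; th=np.linalg.norm(a,axis=1,keepdims=True)+1e-9
    d=np.hstack([a/th*np.sin(th),np.cos(th)]); R,c=wcam(p,s); d=d@R.T
    return c+d*((z-c[2])/d[:,2:])
def wproj(p,s,X):
    K=np.array(p["mtx"],float); R,c=wcam(p,s); v=(np.atleast_2d(X)-c)@R
    h=np.linalg.norm(v[:,:2],axis=1,keepdims=True)+1e-9; th=np.arctan2(h,v[:,2:])
    return v[:,:2]/h*th*[K[0,0],K[1,1]]+K[:2,2]
E
python3 - <<'E'
from h import *
s=telemetry.observe(); p=viewer.camera("wrist"); save(p,"w0")
print(s["t"],s["ee_pos"],s["orientation"],s["joint_pos"]); print(p["mtx"],p["T_tool_cam"])
R,c=wcam(p,s)
for k in ["clamp","stop","jaw","egg","wedge","spacer0","stop_face","jaw_face"]:
    print(k,[(round(d["score"],2),(R@np.array(d["location"])+c).round(0).tolist()) for d in viewer.search_frame(p,k)][:5])
E
```

```text
t: 2.5
ee_pos: [529.0, -63.4, 241.5]
orientation: [[-0.233, 0.973, -0.0], [0.973, 0.233, -0.001], [-0.001, -0.001, -1.0]]
contact_force: [0.8, -0.4, -0.1]
finger_gap: 0.999
grip_force: 0.0
2.5 [529.02101884 -63.38305023 241.46634899] [[-2.32735221e-01  9.72540047e-01 -4.17725217e-04]
 [ 9.72539743e-01  2.32734719e-01 -9.99335342e-04]
 [-8.74674480e-04 -6.38834907e-04 -9.99999413e-01]] [ 0.57695021  0.30522538 -0.65680176  1.84179118  0.21238519  1.06544115
  0.07366975]
[[297.31863964   0.         256.09581282]
 [  0.         297.31863964 191.76040119]
 [  0.           0.           1.        ]] [[ 9.27481359e-04 -9.70156255e-01 -2.42478827e-01  6.50251238e+01]
 [ 9.99999555e-01  8.58538513e-04  3.89990499e-04  7.86246251e-01]
 [-1.70174311e-04 -2.42479081e-01  9.70156620e-01 -1.42943757e+02]
 [ 0.00000000e+00  0.00000000e+00  0.00000000e+00  1.00000000e+00]]
clamp [(0.58, [610.0, -29.0, 14.0])]
stop []
jaw [(0.82, [620.0, -51.0, 72.0]), (0.46, [604.0, 37.0, 71.0])]
egg [(0.98, [620.0, -89.0, 61.0])]
wedge [(0.65, [469.0, 99.0, 90.0])]
spacer0 [(0.77, [428.0, -129.0, 56.0]), (0.74, [459.0, -62.0, 54.0]), (0.69, [615.0, -52.0, 69.0]), (0.66, [354.0, -143.0, 48.0]), (0.53, [460.0, -213.0, 59.0])]
stop_face [(0.69, [603.0, 33.0, 71.0])]
jaw_face [(0.84, [619.0, -53.0, 72.0])]
```

View pics/w0.png

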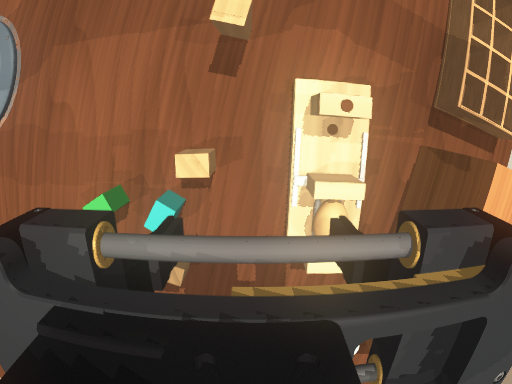

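The wrist view shows the stop top at about (345,106), the hole at (332,129), the jaw top edge at (336,182), spacer B at (195,164) and the wedge cut off at (231,10). Next I fit the box silhouettes to the masks to get poses.

```bash
cat >> h.py <<'E'
from scipy.optimize import minimize
def box(lx,ly,h,z0=0,ly2=None):
    ly2=ly if ly2 is None else ly2
    return np.array([[a*lx/2,b*l/2,z] for z,l in((z0,ly),(z0+h,ly2)) for a in(-1,1) for b in(-1,1)])
def fit(P,mask,pts,x0):
    "P: projection of world points; returns x,y,yaw,IoU"
    S=4; M=cv2.resize(mask.astype(np.float32),None,fx=S,fy=S,interpolation=cv2.INTER_LINEAR)>.5
    def cost(q):
        c,n=np.cos(q[2]/100),np.sin(q[2]/100)
        W=pts@np.array([[c,n,0],[-n,c,0],[0,0,1]])+[q[0],q[1],0]
        h=cv2.convexHull(((P(W)+.5)*S-.5).astype(np.float32))
        I=np.zeros(M.shape,np.uint8); cv2.fillConvexPoly(I,np.round(h*16).astype(np.int32),1,shift=4)
        I=I>0; return -np.sum(I&M)/np.sum(I|M)
    best=None
    for d in(-30,0,30):
        q=[x0[0],x0[1],x0[2]*100+d]
        o=minimize(cost,q,method="Nelder-Mead",options=dict(initial_simplex=[q,[q[0]+8,q[1],q[2]],[q[0],q[1]+8,q[2]],[q[0],q[1],q[2]+20]],xatol=.05,fatol=1e-5))
        if best is None or o.fun<best.fun: best=o
    return [round(float(v),3) for v in (best.x[0],best.x[1],best.x[2]/100,-best.fun)]
SP=box(40,28,56); WG=box(36,15,90,0,33); ST=box(60,24,56,16); JW=box(60,20,56,16)
def ffit(pic,s,name,pts,x0):
    P=(lambda X:wproj(pic,s,X)) if s else (lambda X:np.array([proj(pic,x) for x in X]))
    out=[]
    for d in viewer.trace(pic,name):
        m=d["mask"].astype(bool)
        if d["score"]<.3 or m.sum()<30: continue
        v,u=np.nonzero(m); c=P(np.array([[x0[0],x0[1],pts[:,2].mean()]]))[0]
        if np.hypot(u.mean()-c[0],v.mean()-c[1])>35: continue
        out.append((round(d["score"],2),fit(P,m,pts,x0)))
    return out
E
python3 - <<'E'
from h import *
s=telemetry.observe(); p=viewer.camera("wrist")
print("stop",ffit(p,s,"stop_face",ST,(600,40,.22)))
print("jaw",ffit(p,s,"jaw_face",JW,(615,-50,.22)))
print("B",ffit(p,s,"spacer0",SP,(455,-65,.1)))
t=viewer.camera("top")
print("stop",ffit(t,None,"stop",ST,(600,40,.22)))
for n,x in (("A",(452,-215,.1)),("B",(455,-65,.1)),("C",(505,272,.1))): print(n,ffit(t,None,"spacer0",SP,x))
print("wedge",ffit(t,None,"wedge",WG,(462,105,0)))
E
```

```text
stop [(0.85, [604.556, 38.866, 0.198, 0.934])]
jaw [(0.85, [622.802, -53.134, 0.204, 0.882])]
B [(0.88, [455.239, -67.008, 0.264, 0.959])]
stop [(0.72, [602.428, 40.54, 0.188, 0.85])]
A []
B [(0.49, [451.723, -55.505, -0.02, 0.443])]
C [(0.76, [505.707, 281.923, -0.35, 0.893])]
wedge [(0.64, [462.366, 110.808, 0.022, 0.818])]
```

```bash
python3 -m inch '{"hand":[-1,-1,-1,-1,-1,-1,-1,-1,-1,1,1,1,1,1,1,1,1,1,1],"delta_pos":[[1.4,-7.3,3],[1.4,-7.3,3],[1.4,-7.3,5],[1.4,-7.3,12],[1.4,-7.3,12],[1.4,-7.3,17],[1.4,-7.3,20.1],[1.4,-7.3,20.1],[1.4,-7.3,20.1],[1.4,-7.3,20.1],[1.4,-7.3,20.1],[1.4,-7.3,20.1],[1.4,-7.3,20.1],[1.4,-7.3,20.1],[1.4,-7.3,16],[1.4,-7.3,12],[1.4,-7.3,8],[1.4,-7.3,8],[1.4,-7.3,8]],"turn":[-0.03,-0.03,-0.03,-0.03,-0.03,-0.03,-0.03,-0.03,-0.03,-0.03,-0.03,-0.03,-0.03,-0.03,-0.03,-0.03,-0.03,-0.03,-0.03]}' 20
python3 - <<'E'
from h import *
s=telemetry.observe(); print(s["ee_pos"],s["orientation"][0][0],s["finger_gap"])
p=viewer.camera("wrist"); cv2.imwrite("pics/w1.png",cv2.cvtColor(p["pixels"],cv2.COLOR_RGB2BGR))
print(ffit(p,s,"stop_face",ST,(604,39,.2)), ffit(p,s,"wedge",WG,(462,108,.02)))
E
```

```text
t: 5.35
ee_pos: [455.6, -65.4, 162.3]
orientation: [[-0.264, 0.964, 0.002], [0.964, 0.264, -0.001], [-0.002, 0.001, -1.0]]
contact_force: [-0.4, 0.1, -1.0]
finger_gap: 0.172
grip_force: 0.0
[455.60415461 -65.40746742 162.31400979] -0.2643474395214038 0.17155511708118712
[(0.74, [604.209, 39.591, 0.206, 0.962])] [(0.95, [462.255, 107.737, -0.05, 0.977])]
```

View pics/w1.png

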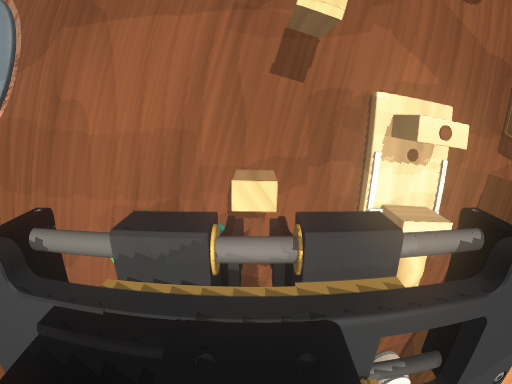

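The spacer shows at (254,190), just ahead of the fingers, and they closed to 15 mm. I locate it before doing anything else.

```bash
python3 - <<'E'
from h import *
s=telemetry.observe(); p=viewer.camera("wrist"); R,c=wcam(p,s)
print(s["finger_gap"],s["grip_force"])
print(wproj(p,s,np.array([[455,-67,56],[455,-67,0],s["ee_pos"],[455,-67,178]])))
for d in viewer.search_frame(p,"spacer0"): print(d["score"],(R@np.array(d["location"])+c).round(0))
for d in viewer.trace(p,"spacer0"):
    v,u=np.nonzero(d["mask"]); print(d["score"],u.min(),u.max(),v.min(),v.max(),len(u))
    if abs(u.mean()-254)<15:
        P=lambda X:wproj(p,s,X)
        print("table",fit(P,d["mask"],SP,(455,-50,.26)),"held",fit(P,d["mask"],SP+[0,0,122],(455,-65,.26)))
t=viewer.camera("top")
for d in viewer.search_frame(t,"spacer0"): print(d["score"],toworld(t,d["location"]).round(0))
E
```

```text
0.04943972943395805 0.0
[[255.61259585 197.69949413]
 [255.82016544 183.71818003]
 [254.48855728 245.82167582]
 [254.62389242 264.84478552]]
0.85 [457. -62.  53.]
0.47 [606. -48.  49.]
0.72 111 143 213 263 221
0.58 234 279 171 213 1881
table [455.575, -66.509, 0.249, 0.964] held [448.327, -24.953, 1.392, 0.32]
0.69 [ 444. -210.   58.]
0.68 [503. 277.  61.]
```

The block hasn't moved. The fingers are slow, about 0.12 of their travel per row plus a delay, so I retry with a longer close.

```bash
python3 -m inch '{"hand":[-0.4,-0.4,-0.4,-0.4,-0.4,-0.4,-0.4,-0.4,-0.4,-0.4,-0.4,1,1,1,1,1,1,1,1],"delta_pos":[[0,0,0],[0,0,0],[0,0,0],[0,0,0],[0,0,0],[-0.1,0,2],[-0.1,0,4.5],[-0.1,0,8],[-0.1,0,11],[-0.1,0,12.2],[-0.1,0,12.2],[-0.1,0,12.2],[-0.1,0,12.2],[-0.1,0,12.2],[-0.1,0,12.2],[-0.1,0,12.2],[-0.1,0,12.2],[-0.1,0,12.2],[-0.1,0,12.2]],"turn":[0,0,0,0,0,0,0,0,0,0,0,0,0,0,0,0,0,0,0]}' 20
```

```text
t: 7.65
ee_pos: [456.2, -66.3, 40.5]
orientation: [[-0.265, 0.964, 0.001], [0.964, 0.265, -0.001], [-0.001, 0.001, -1.0]]
contact_force: [-0.6, -0.1, 6.7]
finger_gap: 0.461
grip_force: 20.0
```

```bash
python3 -m inch '{"hand":[1,1,1,1,1,1,1,1,1,1,1,1,1,1,1],"delta_pos":[[0,0,-4.5],[0,0,-9],[0.1,3,-10],[0.3,8,-10],[0.5,12,-10],[0.77,16.7,-10],[0.77,16.7,-10],[0.77,16.7,-10],[0.77,16.7,-10],[0.77,16.7,-7],[0.77,16.7,-4],[0.77,16.7,-2.5],[0.77,16.7,-1.8],[0.77,16.7,-1.6],[0.77,16.7,-1.6]],"turn":[0,0,0,0.067,0.067,0.067,0.067,0.067,0.067,0.067,0.067,0.067,0.067,0.067,0.067]}' 20
python3 - <<'E'
from h import *
s=telemetry.observe(); print(s["ee_pos"]); p=viewer.camera("wrist"); save(p,"w2")
print(ffit(p,s,"stop_face",ST,(604,39,.2)))
E
```

```text
t: 9.15
ee_pos: [615.0, -14.6, 56.6]
orientation: [[-0.199, 0.98, 0.002], [0.98, 0.199, -0.0], [-0.001, 0.002, -1.0]]
contact_force: [-0.4, -0.4, -0.0]
finger_gap: 0.455
grip_force: 20.0
[615.03419774 -14.55963075  56.61181784]
[(0.66, [604.285, 39.771, 0.199, 0.98])]
```

View pics/w2.png

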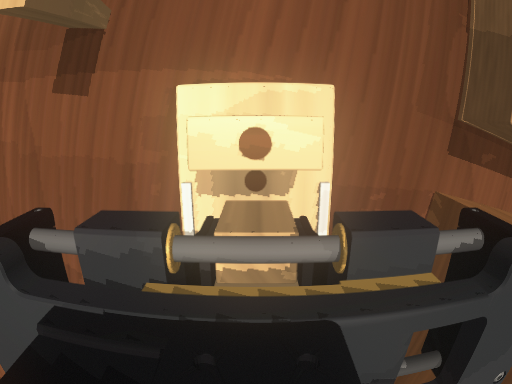

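Spacer 1 is held in the gap and aligned, with the stop top at (255,142). I push it towards the jaw slowly, watching the force.

```bash
python3 -m inch '{"hand":[1,1,1,1,1,1,1],"delta_pos":[[-0.5,0,0],[-1.0,0,0],[-1.3,0,0],[-1.5,0,0],[-1.6,0,0],[-1.7,0,0],[-1.7,0,0]],"turn":[0,0,0,0,0,0,0]}' 20
```

```text
t: 9.95
ee_pos: [618.6, -30.1, 56.3]
orientation: [[-0.2, 0.98, 0.001], [0.98, 0.2, 0.001], [0.001, 0.002, -1.0]]
contact_force: [0.1, 2.3, 4.9]
finger_gap: 0.458
grip_force: 20.0
```

```bash
python3 -m inch '{"hand":[1,1,1],"delta_pos":[[-0.1,0,0],[-0.2,0,0],[-0.2,0,0]],"turn":[0,0,0]}' 20; python3 -m inch '{"hand":[1,1,1],"delta_pos":[[-0.1,0,0],[-0.2,0,0],[-0.2,0,0]],"turn":[0,0,0]}' 20
```

```text
t: 10.25
ee_pos: [619.0, -31.9, 56.3]
orientation: [[-0.2, 0.98, 0.001], [0.98, 0.2, 0.001], [0.001, 0.002, -1.0]]
contact_force: [-1.2, 3.1, 6.0]
finger_gap: 0.46
grip_force: 20.0
t: 10.55
ee_pos: [619.4, -33.7, 56.2]
orientation: [[-0.2, 0.98, 0.001], [0.98, 0.2, 0.001], [0.001, 0.002, -1.0]]
contact_force: [-0.9, 2.9, 5.7]
finger_gap: 0.456
grip_force: 20.0
```

```bash
python3 -m inch '{"hand":[1,1,1],"delta_pos":[[-0.1,0,0],[-0.2,0,0],[-0.2,0,0]],"turn":[0,0,0]}' 20; python3 -m inch '{"hand":[1,1,1],"delta_pos":[[-0.1,0,0],[-0.2,0,0],[-0.2,0,0]],"turn":[0,0,0]}' 20
```

```text
t: 10.85
ee_pos: [619.6, -35.2, 56.3]
orientation: [[-0.201, 0.98, 0.001], [0.98, 0.201, 0.002], [0.002, 0.002, -1.0]]
contact_force: [-0.9, 2.8, 5.4]
finger_gap: 0.457
grip_force: 20.0
t: 11.15
ee_pos: [619.7, -35.5, 56.2]
orientation: [[-0.202, 0.979, 0.001], [0.979, 0.202, 0.004], [0.004, 0.001, -1.0]]
contact_force: [-1.6, 5.6, 5.6]
finger_gap: 0.461
grip_force: 20.0
```

The egg is tight, leaving about 23 mm for the wedge after a second spacer. I release, lift, and go to look at spacer C.

```bash
python3 -m inch '{"hand":[-0.4,-0.4,-0.4,-0.4,-0.4,-0.4,-0.4,-0.4,-0.4,-0.4,-0.4,-0.4,-0.4,-0.4,-0.4,-0.4],"delta_pos":[[0.15,0,0],[0.15,0,0],[0.15,0,0],[0.15,0,0],[0.15,0,0],[0.15,0,-3],[0.15,0,-7],[0.15,0,-11],[4,-1,-14],[8,-2.5,-15],[12,-4,-15],[17,-5,-15],[21,-6,-15],[24.3,-6.7,-15],[24.3,-6.7,-15],[24.3,-6.7,-15]],"turn":[0,0,0,0,0,0,0,0,0,0.1,0.2,0.3,0.4,0.5,0.5,0.5]}' 20
python3 - <<'E'
from h import *
s=telemetry.observe(); print(s["t"],s["ee_pos"],s["orientation"],s["finger_gap"]); p=viewer.camera("wrist")
print("C",ffit(p,s,"spacer0",SP,(505,280,-.35)),"wedge",ffit(p,s,"wedge",WG,(462,108,-.05)))
t=viewer.camera("top")
print("placed",ffit(t,None,"spacer0",SP+[0,0,16],(620,-37,.2)),[toworld(t,d["location"]).round(0) for d in viewer.search_frame(t,"spacer0")])
print("jaw",ffit(t,None,"jaw",JW,(624,-60,.2)))
E
```

```text
t: 12.75
ee_pos: [505.5, 186.1, 205.8]
orientation: [[0.292, 0.956, 0.001], [0.956, -0.292, -0.001], [-0.0, 0.001, -1.0]]
contact_force: [0.8, -0.5, 0.3]
finger_gap: 0.696
grip_force: 0.0
12.75 [505.45215986 186.12489235 205.75069439] [[ 2.92233987e-01  9.56346462e-01  8.60884226e-04]
 [ 9.56346765e-01 -2.92233464e-01 -6.83688971e-04]
 [-4.02264349e-04  1.02310100e-03 -9.99999396e-01]] 0.6963576499776386
C [(0.62, [507.197, 278.429, -0.301, 0.97])] wedge [(0.58, [463.022, 106.301, -0.015, 0.459])]
placed [(0.42, [620.783, -32.174, 0.243, 0.907])] [array([ 336., -150.,   59.]), array([ 423., -140.,   56.]), array([ 445., -209.,   56.]), array([334., 299.,   8.])]
jaw [(0.64, [624.515, -58.217, 0.171, 0.798])]
```

```bash
python3 -m inch '{"hand":[-0.4,-0.4,-0.4,-0.4,-0.4,-0.4,-0.4,-0.4,1,1,1,1,1,1,1,1],"delta_pos":[[4.5,-1.3,1],[8.9,-2.5,3],[8.9,-2.5,6],[8.9,-2.5,10],[8.9,-2.5,13.5],[8.9,-2.5,16],[8.9,-2.5,16.5],[8.9,-2.5,16.5],[8.9,-2.5,16.5],[8.9,-2.5,16.5],[8.9,-2.5,16.5],[8.9,-2.5,16.5],[8.9,-2.5,16.5],[8.9,-2.5,16.5],[8.9,-2.5,16.5],[8.9,-2.5,16.5]],"turn":[0,0,0,0,0,0,0,0,0,0,0,0,0,0,0,0]}' 20
```

```text
t: 14.7
ee_pos: [508.3, 278.5, 41.6]
orientation: [[0.295, 0.956, 0.002], [0.956, -0.295, 0.0], [0.001, 0.001, -1.0]]
contact_force: [-0.7, -1.1, 5.3]
finger_gap: 0.453
grip_force: 20.0
```

```bash
python3 -m inch '{"hand":[1,1,1,1,1,1,1,1,1,1,1,1,1,1,1,1,1],"delta_pos":[[0,0,-4.5],[0,0,-9],[-3,2.5,-11],[-7,5.5,-11],[-11,8.5,-11],[-15,11.5,-11],[-19,14.5,-11],[-22,17,-11],[-23.8,18.3,-11],[-23.8,18.3,-11],[-23.8,18.3,-10],[-23.8,18.3,-7],[-23.8,18.3,-4],[-23.8,18.3,-2.5],[-23.8,18.3,-1.8],[-23.8,18.3,-1.7],[-23.8,18.3,-1.7]],"turn":[0,0,-0.1,-0.2,-0.3,-0.4,-0.497,-0.497,-0.497,-0.497,-0.497,-0.497,-0.497,-0.497,-0.497,-0.497,-0.497]}' 20
python3 - <<'E'
from h import *
s=telemetry.observe(); print(s["ee_pos"]); p=viewer.camera("wrist"); save(p,"w3")
print(ffit(p,s,"stop_face",ST,(604,39,.2)))
y=np.array([-.1977,.9803]); print("d",(np.array([604.3,39.8])-s["ee_pos"][:2])@y)
E
```

```text
t: 16.4
ee_pos: [613.1, -2.0, 58.2]
orientation: [[-0.198, 0.98, 0.002], [0.98, 0.198, 0.0], [0.0, 0.002, -1.0]]
contact_force: [0.9, 0.2, -0.4]
finger_gap: 0.458
grip_force: 20.0
[613.08349031  -1.98927802  58.21487655]
[(0.76, [604.284, 39.646, 0.2, 0.98])]
d 42.70252528003296
```

View pics/w3.png

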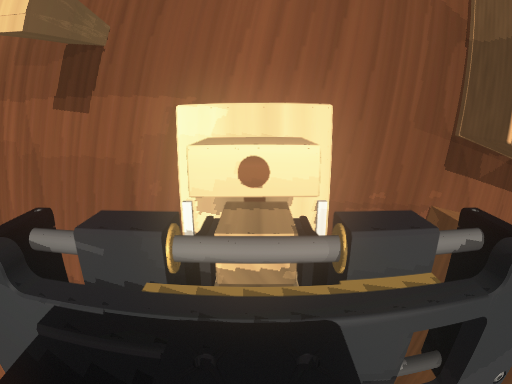

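Spacer 2 is inside the gap, just above the bed, with the stop at (254,170). I lower it and push it against spacer 1.

```bash
python3 -m inch '{"hand":[1,1,1,1,1,1,1],"delta_pos":[[0,0,0.1],[0,0,0.12],[-0.2,0,0.12],[-0.4,0,0.12],[-0.55,0,0.12],[-0.7,0,0.12],[-0.7,0,0.12]],"turn":[0,0,0,0,0,0,0]}' 20
```

```text
t: 17.2
ee_pos: [614.2, -7.0, 57.2]
orientation: [[-0.198, 0.98, 0.001], [0.98, 0.198, 0.004], [0.003, 0.002, -1.0]]
contact_force: [-1.1, 5.2, 6.0]
finger_gap: 0.457
grip_force: 20.0
```

```bash
python3 -m inch '{"hand":[1,1,1],"delta_pos":[[-0.1,0,0],[-0.2,0,0],[-0.2,0,0]],"turn":[0,0,0]}' 20
```

```text
t: 17.5
ee_pos: [614.3, -7.2, 57.2]
orientation: [[-0.2, 0.98, 0.001], [0.98, 0.2, 0.006], [0.005, 0.002, -1.0]]
contact_force: [-2.6, 8.1, 5.3]
finger_gap: 0.456
grip_force: 20.0
```

```bash
python3 -m inch '{"hand":[-0.4,-0.4,-0.4,-0.4,-0.4,-0.4,-0.4,-0.4,-0.4,-0.4,-0.4,-0.4,-0.4,-0.4],"delta_pos":[[0.15,0,0],[0.15,0,0],[0.15,0,0],[0.15,0,0],[0.15,0,0],[0.15,0,-3],[0.15,0,-7],[0.15,0,-11],[2,-4,-14],[4,-8,-16],[6,-12,-16],[6.5,-13.4,-16],[6.5,-13.4,-16],[6.5,-13.4,-16]],"turn":[0,0,0,0,0,0,0,0,0.1,0.2,0.25,0.25,0.25,0.25]}' 20
python3 - <<'E'
from h import *
s=telemetry.observe(); print(s["t"],s["ee_pos"],s["orientation"],s["finger_gap"]); p=viewer.camera("wrist"); save(p,"w4")
print("wedge",ffit(p,s,"wedge",WG,(462,108,-.05)),"stop",ffit(p,s,"stop",ST,(604,39,.2)))
print("sp2",ffit(p,s,"spacer0",SP+[0,0,16],(614,-7,.2)))
E
```

```text
t: 18.9
ee_pos: [471.2, 24.8, 216.6]
orientation: [[0.053, 0.999, 0.002], [0.999, -0.053, -0.0], [-0.0, 0.002, -1.0]]
contact_force: [0.3, 0.5, 0.2]
finger_gap: 0.699
grip_force: 0.0
18.9 [471.19800425  24.8031302  216.60594699] [[ 5.25951624e-02  9.98614684e-01  1.56877498e-03]
 [ 9.98615903e-01 -5.25948390e-02 -2.46729319e-04]
 [-1.63878053e-04  1.57958041e-03 -9.99998739e-01]] 0.6993464532957956
wedge [(0.57, [462.312, 107.224, -0.017, 0.965])] stop [(0.91, [604.446, 39.542, 0.2, 0.96])]
sp2 [(0.66, [614.634, -4.236, -0.048, 0.758]), (0.41, [603.54, -45.361, 0.829, 0.02])]
```

View pics/w4.png

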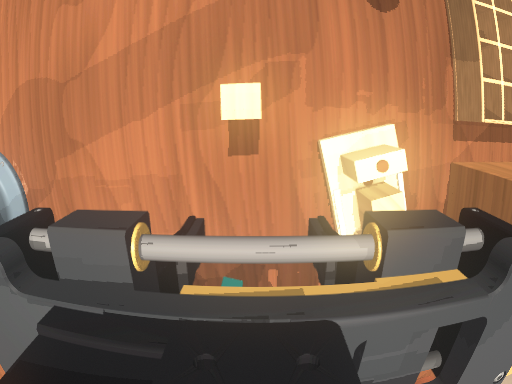

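The wedge top is at (241,101), and spacer 2 sits against spacer 1, with the gap visible by the stop at about (372,180). I grasp the wedge.

```bash
python3 -m inch '{"hand":[-0.4,-0.4,-0.4,-0.4,-0.4,-0.4,-0.4,-0.4,1,1,1,1,1,1,1,1],"delta_pos":[[4.5,-0.7,0],[8.2,-1.3,1],[8.2,-1.3,5],[8.2,-1.3,9],[8.2,-1.3,12.5],[8.2,-1.3,14.5],[8.2,-1.3,14.8],[8.2,-1.3,14.8],[8.2,-1.3,14.8],[8.2,-1.3,14.8],[8.2,-1.3,14.8],[8.2,-1.3,14.8],[8.2,-1.3,14.8],[8.2,-1.3,14.8],[8.2,-1.3,14.8],[8.2,-1.3,14.8]],"turn":[-0.025,-0.025,-0.025,-0.025,-0.025,-0.025,-0.025,-0.025,-0.025,-0.025,-0.025,-0.025,-0.025,-0.025,-0.025,-0.025]}' 45
```

```text
t: 20.7
ee_pos: [461.9, 108.0, 68.9]
orientation: [[0.027, 1.0, 0.001], [1.0, -0.027, -0.0], [-0.0, 0.001, -1.0]]
contact_force: [-1.5, -0.6, 6.3]
finger_gap: 0.413
grip_force: 45.0
```

```bash
python3 -m inch '{"hand":[1,1,1,1,1,1,1,1,1,1,1],"delta_pos":[[0,0,-4.5],[0,0,-9],[-2,3,-10],[-4,7,-10],[-6.5,11,-10],[-8.7,14.9,-10],[-8.7,14.9,-9.5],[-8.7,14.9,-9],[-8.7,14.9,-9],[-8.7,14.9,-9],[-8.7,14.9,-9]],"turn":[0,0,-0.1,-0.2,-0.227,-0.227,-0.227,-0.227,-0.227,-0.227,-0.227]}' 45
python3 - <<'E'
from h import *
s=telemetry.observe(); print(s["ee_pos"],s["orientation"][0][0]); p=viewer.camera("wrist"); save(p,"w5")
print(ffit(p,s,"stop_face",ST,(604,39,.2)))
y=np.array([-.1977,.9803]); print("d",(np.array([604.3,39.7])-s["ee_pos"][:2])@y)
W=s["ee_pos"]+WG@np.array([[np.cos(.2),np.sin(.2),0],[-np.sin(.2),np.cos(.2),0],[0,0,1]])-[0,0,68.7]
print(wproj(p,s,W).round(0).tolist())
E
python3 -c "
import cv2
a=cv2.imread('pics/w5.png')[60:260,130:390];cv2.imwrite('pics/w5b.png',cv2.resize(a,None,fx=3,fy=3,interpolation=cv2.INTER_CUBIC)[:600,:780])"
```

```text
t: 21.8
ee_pos: [607.5, 17.9, 158.8]
orientation: [[-0.2, 0.98, 0.0], [0.98, 0.2, -0.0], [-0.0, 0.0, -1.0]]
contact_force: [0.4, -0.3, -0.5]
finger_gap: 0.408
grip_force: 45.0
[607.45171327  17.94142776 158.75703707] -0.20043022372100214
[(0.93, [604.302, 39.89, 0.202, 0.942])]
d 21.953022082229552
[[231.0, 217.0], [231.0, 198.0], [279.0, 217.0], [279.0, 198.0], [217.0, 294.0], [213.0, 231.0], [291.0, 294.0], [295.0, 232.0]]
```

View pics/w5b.png

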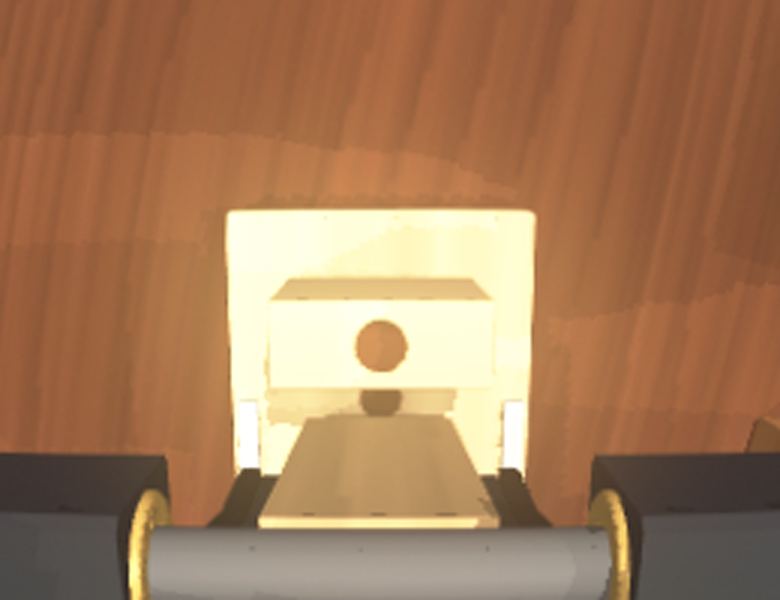

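The wedge tip's stop-side edge at crop row 415 matches the prediction, so it is centred in the grip. I shift 1 mm and insert.

```bash
python3 -m inch '{"hand":[1,1,1,1,1,1,1,1],"delta_pos":[[-0.1,0,0],[-0.1,0,1],[-0.1,0,2],[-0.1,0,3],[-0.1,0,3.8],[-0.1,0,4.3],[-0.1,0,4.5],[-0.1,0,4.5]],"turn":[0,0,0,0,0,0,0,0]}' 45; python3 -m inch '{"hand":[1,1,1],"delta_pos":[[0,0,0.3],[0,0,0.6],[0,0,0.6]],"turn":[0,0,0]}' 45
```

```text
t: 22.7
ee_pos: [608.0, 16.6, 113.1]
orientation: [[-0.199, 0.98, -0.001], [0.98, 0.199, 0.001], [0.001, -0.0, -1.0]]
contact_force: [-0.3, 2.0, -0.2]
finger_gap: 0.414
grip_force: 45.0
t: 23.0
ee_pos: [608.5, 17.0, 107.5]
orientation: [[-0.199, 0.98, 0.001], [0.98, 0.199, 0.001], [0.001, 0.001, -1.0]]
contact_force: [-1.0, 3.2, 0.0]
finger_gap: 0.41
grip_force: 45.0
```

```bash
python3 -m inch '{"hand":[1,1,1],"delta_pos":[[0,0,0.2],[0,0,0.4],[0,0,0.4]],"turn":[0,0,0]}' 45;python3 -m inch '{"hand":[1,1,1],"delta_pos":[[0,0,0.15],[0,0,0.3],[0,0,0.3]],"turn":[0,0,0]}' 45
```

```text
t: 23.3
ee_pos: [608.7, 17.2, 103.8]
orientation: [[-0.199, 0.98, 0.001], [0.98, 0.199, 0.001], [0.001, 0.002, -1.0]]
contact_force: [-0.6, 4.9, 2.9]
finger_gap: 0.409
grip_force: 45.0
t: 23.6
ee_pos: [609.1, 17.2, 101.9]
orientation: [[-0.199, 0.98, 0.002], [0.98, 0.199, 0.001], [0.0, 0.002, -1.0]]
contact_force: [-2.4, 4.5, 8.7]
finger_gap: 0.409
grip_force: 45.0
```

```bash
python3 -m inch '{"hand":[1,1,1],"delta_pos":[[0.1,0,0.1],[0.1,0,0.2],[0.1,0,0.2]],"turn":[0,0,0]}' 45;python3 -m inch '{"hand":[1,1,1],"delta_pos":[[0,0,0.15],[0,0,0.3],[0,0,0.3]],"turn":[0,0,0]}' 45
```

```text
t: 23.9
ee_pos: [609.3, 17.3, 100.9]
orientation: [[-0.199, 0.98, 0.003], [0.98, 0.199, -0.001], [-0.002, 0.003, -1.0]]
contact_force: [-3.3, 1.8, 14.6]
finger_gap: 0.413
grip_force: 45.0
t: 24.2
ee_pos: [609.8, 17.3, 99.4]
orientation: [[-0.199, 0.98, 0.004], [0.98, 0.199, -0.002], [-0.002, 0.004, -1.0]]
contact_force: [-4.7, 1.5, 23.0]
finger_gap: 0.408
grip_force: 45.0
```

```bash
python3 -m inch '{"hand":[1,1,1,1,1],"delta_pos":[[0,0,0.1],[0,0,0.15],[0,0,0.15],[0,0,0.15],[0,0,0.15]],"turn":[0,0,0,0,0]}' 45
python3 - <<'E'
from h import *
s=telemetry.observe(); print(s["t"],s["ee_pos"],s["contact_force"])
p=viewer.camera("scene"); a=cv2.cvtColor(p["pixels"],cv2.COLOR_RGB2BGR)[190:300,200:350]
w=viewer.camera("wrist"); b=cv2.cvtColor(w["pixels"],cv2.COLOR_RGB2BGR)[100:300,150:350]
cv2.imwrite("pics/f.png",np.hstack([cv2.resize(a,(400,293),interpolation=cv2.INTER_CUBIC),cv2.resize(b,(293,293),interpolation=cv2.INTER_CUBIC)]))
print([toworld(p,d["location"]).round(0) for d in viewer.search_frame(p,"wedge")])
t=viewer.camera("top"); print("jaw",ffit(t,None,"jaw",JW,(624,-60,.2)))
print("wedge held",[ (d["score"],toworld(t,d["location"]).round(0)) for d in viewer.search_frame(t,"wedge")])
print(telemetry.observe()["contact_force"])
E
```

```text
t: 24.7
ee_pos: [610.0, 17.4, 98.8]
orientation: [[-0.199, 0.98, 0.005], [0.98, 0.199, -0.002], [-0.003, 0.004, -1.0]]
contact_force: [-6.9, 1.6, 28.5]
finger_gap: 0.409
grip_force: 45.0
24.7 [609.99576674  17.3670107   98.84441557] [-6.90945265  1.5505366  28.4932167 ]
[array([613.,   6.,  96.])]
jaw []
wedge held [(0.34, array([ 711., -280.,   60.]))]
[-7.46176807  2.07293245 27.5326205 ]
```

View pics/f.png

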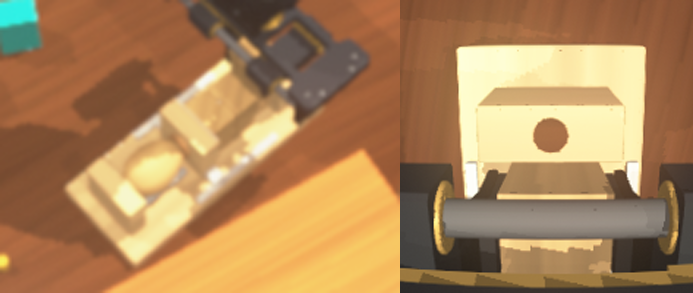

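The last view shows the egg held between jaw and plate on the left. On the right, the wedge is seated against the stop edge at about (550,163), with 28 N of downward push and the fingertips clear of the stop. I hand the job in while still gripping.

```bash
python3 -c "
from bench import workorder; print(workorder.job_done())"
```

```text
the job is handed in; nothing more can be done
None
```

I stood two spacers in the gap and pushed the wedge in until it went tight (about 28 N down), pressing the jaw on the egg; I handed the job in at about 25 s with the arm still gripping and pressing the wedge (no verdict was returned).

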